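# Clamp the honey jar in the cam jar holder

### The job

Stand the glass honey jar upright in the bay of the teak jar holder, between the rubber pad and the V-shaped stop, set it down gently and let go of it. Then turn the cam's handle counter-clockwise, down past the robot's side, until its long end points squarely at the jar, so that the cam's high point bears on the sprung follower and the pad clamps the jar. Leave the handle there, and leave the tea caddy, the sugar pot and the scoop where they stand.

Things in the scene. Friction and masses are not known exactly. Their poses are not given: they have to be found in the camera images.
- jar_mid (a point): Honey jar: round amber glass jar, loose, 0.28-0.46 kg, in any of three places on the table (swapped with caddy and pot). 110 mm tall; glass 56 mm in diameter, straight up to 78 mm, then a shoulder; flat steel lid 53 mm in diameter from 87 to 110 mm above the foot: grip it by the lid. Point on its axis half-way up, 55 mm above the foot; z up.
- jar: The honey jar again: origin at the centre of its foot, z up.
- bay (a point): Point on the bay's floor (12 mm above the table) under the axis of a jar resting against the V stop. x away from the robot, y towards pad and cam, z up (turned with the holder). The bay is open above and on both x sides. The jar has 11 mm play along y: set its axis 3 to 6 mm to +y to clear both stop and pad; the pad then pushes it home.
- v_stop (a point): V-shaped stop on the bay's -y side: two upright 8 mm teak plates whose inner faces touch the jar 40 deg either side of -y; tops 75 mm above the table. Point midway between them at their top; axes as the holder.
- pad_face (a point): Centre of the rubber pad's face towards the jar: 28 mm wide, 38 mm tall, 41 to 79 mm above the table, 39 mm to +y of the bay's point while the cam is low. Axes as the holder.
- pad: The rubber pad on the follower's end. It is itself sprung (about 1400 N/m) and clamps the jar with about 7 to 8 N at the cam's high point. Origin on the follower near the cam, not on the pad.
- holder: Jar holder, fixed: teak base 195 x 270 x 12 mm with a deck sloping 28 deg, lower edge towards the robot, that carries the cam. Origin on the table straight below the point where the cam's axis meets the deck (65 mm up). x away from the robot, y left, z up; the bay's point is at (0, -124, 12) mm.
- ledge (a point): Middle of the lower front edge of the holder's teak ledge, over the back of the deck, 168 mm above the table; ledge 16 mm thick, 137 mm along y, reaching 115 mm back (+x), with two little fixed pots on it, tops up to 252 mm. It leaves no room for a gripper pointing straight down on the handle: come along the cam's axis.
- cam_grip (a point): Grip point of the handle on the cam's axis, 10 mm under the handle's top. Turns with the cam: z is the cam's axis, out of the deck, 28 deg from vertical, leaning to the holder's -x (towards the robot); y points along the handle's long end, over the high point. Handle 14 mm wide (x), 26 mm tall, reaching 42 mm along +y and 16 mm along -y. Fingers opened to 45 mm clear all round it.
- cam_disc (a point): Centre of the top of the steel eccentric disc under the handle: 48 mm in diameter, 12 mm thick, centre 11 mm off the cam's axis towards the high point, top 28 mm below the grip point (12 mm below the handle's underside); the deck lies 42 mm below the grip point. Axes as the grip point.
- cam (a joint): Turn of the cam, rad. 0: long end along the holder's +y, away from the jar. Grows counter-clockwise seen from above, the long end sweeping past the robot's side. 3.14: long end and high point squarely at follower and jar (-y). Starts at 0.2 to 1.0; stays where left (friction 0.1 N m); can be overturned, stop only at 4.2. Disc meets follower at about 1.1, pad meets jar at 1.9 to 2.2.
- follower (a joint): Travel of the sprung steel follower towards the jar, m: 0 at rest, 0.016 with the cam's high point on it; a spring (150 N/m) brings it back.
- caddy: Tea caddy, bystander: plain straight stainless cylinder 70 mm in diameter, 118 mm tall with a small knob on top (130 mm in all). Origin at the centre of its foot.
- pot: Sugar pot, bystander: bulging white ceramic pot 90 mm in diameter, 94 mm tall with a round knob. Origin at the centre of its foot.
- scoop: Lime plastic scoop, bystander, lying on the table: tray 75 x 50 x 28 mm along its +x, flat handle 90 mm along -x. Origin on the underside where handle and tray meet.

How it is judged (in metres and radians):
On the way, in this order (a step that is already met when the one before it is completed fails the run):
1. the jar stands upright on the bay's floor between pad and V stop, let go, with the cam still low (handle less than half-way round) (horizontal distance between jar and bay below 0.016 m and z of jar in the frame of bay between -0.004 and 0.004 m and angle between jar_mid's own z axis and vertical below 0.1 rad and contact force between the fingers and jar below 0.1 N and value of joint cam below 1.6 rad), for 0.2 s.
2. the cam's high point bears on the follower and the pad clamps the jar (value of joint cam between 2.86 and 3.42 rad and value of joint follower above 0.0145 m and contact force between pad and jar above 3 N), for 0.2 s.
At the end, for the whole second after the job is handed in: Handle's long end points at the jar within 0.28 rad, follower out over 14.5 mm, pad presses the jar with over 3 N; jar upright (0.1 rad), at rest on the bay's floor within 8 mm of its place against the V stop; caddy, pot and scoop within 30 mm of their start (all of step 2 and horizontal distance between jar and bay below 0.008 m and z of jar in the frame of bay below 0.004 m and angle between jar_mid's own z axis and vertical below 0.1 rad and linear speed of jar below 0.02 m/s and distance of each of caddy, pot, scoop from where it was at the start of the episode below 0.03 m); the robot touches nothing.
It fails at once if the jar is tipped more than 0.6 rad (angle between jar_mid's own z axis and vertical above 0.6 rad).
It fails at once if the jar is slammed or dropped on the holder (over 60 N) (contact force between jar and holder above 60 N).
It fails at once if the caddy, the pot or the scoop is moved more than 30 mm (distance of any of caddy, pot, scoop from where it was at the start of the episode above 0.03 m).
It also fails if it takes over 67 s, if anything falls off the work surface, if the arm or the gripper's body presses on something with over 40 N, if the wrist force passes 120 N, or if a joint passes its speed limit or range.

### The arm

A 6-joint arm with a two-finger parallel gripper is mounted at the origin on the work surface. World frame = base frame: x ahead of the robot, y to its left, z up, the work surface at z = 0. Lengths are in mm, angles in degrees, forces in N, time in s.
With the tool pointing down it reaches from about 350 to 850 mm from the base axis. Payload 8.1 kg.
Tool frame: the origin (TCP) lies midway between the tips of the shut fingers; the grasp point (between the pads) lies 19 mm behind it; z points along the fingers, y is the line along which they close (so a half turn about z gives the same grasp; the last joint's range is limited). The gripper opens to 85 mm and grips with 20 to 120 N. Pads are 22 mm wide; open, the fingers measure 114 mm over their backs; the gripper's body (76 mm by 85 mm) begins 54 mm behind the grasp point. The pads swing forward as they close: fully open they stand 13 mm farther back than shut.
Start: joints at [58.763, 7.471, 85.268, -0, 87.261, -4.893], TCP at [266.241, 537.699, 195.492] pointing down, gripper open.
Joint ranges: [-169.43, 169.43], [-51.17, 129.36], [1.28, 143.12], [-76.62, 256.62], [0, 156.53], [-152.29, 152.29]. Speed limits (degrees/s): [136.94, 136.94, 159.86, 180, 180, 180].

### API

Orientations are given as [roll, pitch, yaw] about the fixed x, y, z axes, in that order (R = Rz(yaw) Ry(pitch) Rx(roll)).
In Python, from bench import sense, snapshot, order, finder gives the robot as it stands.
- The arm moves only by the tool send_rows, never from a script. Its argument "steps" is a list of rows, each a list of 2 entries, a list of its own where there are three numbers: the shift along the world's x, y, z in units of 30 mm (1.0 is 30 mm), then the turn, a rotation vector about the world's x, y, z in rad. In form: [[[dx, dy, dz], [wx, wy, wz]], ...]. A call has 1 to 10 rows; each row is the pose to reach, as a shift and turn from the pose commanded when the call began; what a row does not reach only later rows make up. A row lasts 1/8 s, in which the tool goes at most 62.5 mm and 10.7 degrees, less where a joint would pass 70% of its speed; a pose out of reach is approached as far as the arm can. A call with a gripper value outside its range is refused whole. "fingers" is the closure, from 0 (fully open) to 1 (shut), set as the call begins (left out, the last holds). The fingers move at their own pace and stop on an object; "squeeze" is the grip in N (left out, the last holds). Time passes only in rows, so rows that repeat a pose let the fingers close. It gives the time, the measured TCP pose, the force, the opening and the grip force at its end, in the units of the state.
- sense(): the state, without advancing time (a new reading comes with each control period).
- snapshot(name): name is "side" or "top" or "wrist"; returns a dict with "img" (420x560x3 uint8, red, green, blue), "K" (3x3 intrinsics, pixels), "pose" (4x4, takes a point from camera to world coordinates). Camera axes: x right, y up, looking along -z (the intrinsics and any distortion apply to the point x, -y, -z); pixel columns grow to the right and rows downward; lengths in mm; the calibration is good to about 2 mm. A picture is of the moment at which its call begins. There is no depth.
- order.hand_in(): hands the job in; it is judged then, once.
Trained networks look in the newest picture that a camera, given by its name, has taken for a name from the list of things; names that differ only in an ending like _2 or _b are one class to them, and where a whole thing is asked for, a point or a joint stands for the part that bears it (a point fixed in the world has none). Each returns a list of dicts, best first, with "confidence" (0 to 1); they miss things now and then, are a little off and sometimes report something else, mostly with a low value. They report only what shows in the picture. A call takes as long as a camera call.
- finder.find_in(label, camera): "box" ([left, top, width, height] as shares, 0 to 1, of the picture: columns of its width, rows of its height, round what is visible of it).
- finder.trace(label, camera): "mask" (420x560 bool, what is visible of it) and "box" ([left, top, width, height] as shares, 0 to 1, of the picture: columns of its width, rows of its height, round what is visible of it).
- finder.pinpoint(label, camera): "at" ([column, row] as shares, 0 to 1, of the picture: columns of its width, rows of its height: a listed point, or the origin of a listed thing).
The state is a dict: "time": time; "joint_pos": joint angles; "qd": joint speeds; "joint_efforts": joint torques, N m; "tool_pos": TCP position; "tcp_rot": TCP orientation; "ft_force": force on the tool from outside, world axes, zero at the start; "wrist_torque": the same for the moment, N m; "finger_gap": finger opening in mm; "grip_force": force on a finger pad.
Only numpy, scipy, OpenCV 4.12 (cv2) and the standard library are available. Lean on these libraries where they do the work, as an engineer would, in place of code of your own. Each camera call takes 0.05 s, during which the arm holds its last target. There are 200 camera calls.

## Working session

There is one attempt and no reset: what is moved stays moved. The work goes in short steps, Python scripts to look and compute and a tool call to move; the robot and the scene stay as the last step left them, time stands still between calls to the robot, and variables do not carry over. Pictures are saved under pics/ and viewed, at most 10 in all, crops included, and the job is handed in when it is done.

Besides the shell and the picture viewer there is one more tool, called after "Call:" as name([rows], argument=value, ...), one row to a line, values as JSON. send_rows: Moves the arm, as the interface text tells. Its arguments: {"type":"object","properties":{"steps":{"type":"array"},"fingers":{"type":"number"},"squeeze":{"type":"number"}},"required":["steps"]}

```bash
mkdir -p pics; cat > h.py <<'E'
import numpy as np, cv2
from bench import sense, snapshot, order, finder
def proj(s,P):
    T=np.linalg.inv(s["pose"]); p=T[:3,:3]@np.asarray(P,float)+T[:3,3]
    q=s["K"]@np.array([p[0],-p[1],-p[2]]); return q[:2]/q[2]
def ray(s,uv):
    d=np.linalg.solve(s["K"],[uv[0],uv[1],1.]); d=s["pose"][:3,:3]@np.array([d[0],-d[1],-d[2]])
    return s["pose"][:3,3],d/np.linalg.norm(d)
def atz(s,uv,z):
    o,d=ray(s,uv); return o+d*(z-o[2])/d[2]
def tri(rs):
    A=np.zeros((3,3));b=np.zeros(3)
    for o,d in rs:
        M=np.eye(3)-np.outer(d,d);A+=M;b+=M@o
    X=np.linalg.solve(A,b); return X,[np.linalg.norm((np.eye(3)-np.outer(d,d))@(X-o)) for o,d in rs]
def pin(l,c,n=0):
    r=finder.pinpoint(l,c)
    return (np.array(r[n]["at"])*[560,420],r[n]["confidence"]) if len(r)>n else (None,0)
E
python3 - <<'E'
from h import *
S={c:snapshot(c) for c in("side","top","wrist")}
for c in S: cv2.imwrite(f"pics/{c}0.png",S[c]["img"][:,:,::-1]); print(c,S[c]["pose"].round(2).tolist(),S[c]["K"].round(1).tolist())
for l in["jar_mid","jar","bay","v_stop","pad_face","holder","ledge","cam_grip","cam_disc","caddy","pot","scoop"]:
    rs=[];t=""
    for c in("side","top","wrist"):
        p,k=pin(l,c)
        if p is not None:
            t+=f" {c}:{p.round(1)} {k:.2f}"
            if k>.4: rs.append(ray(S[c],p))
    if len(rs)>1: X,e=tri(rs); t+=f" X={X.round(1)} e={np.round(e,1)}"
    print(l,t)
print(sense())
a=np.hstack([S["side"]["img"],S["top"]["img"]]);
E
```

```text
side [[0.97, 0.17, -0.16, 280.69], [-0.24, 0.71, -0.66, -928.89], [-0.0, 0.68, 0.73, 1212.21], [0.0, 0.0, 0.0, 1.0]] [[530.9, 0.0, 292.6], [0.0, 530.9, 206.7], [0.0, 0.0, 1.0]]
top [[0.01, 0.99, -0.12, 363.89], [-1.0, 0.01, -0.01, 39.84], [-0.01, 0.12, 0.99, 1460.68], [0.0, 0.0, 0.0, 1.0]] [[452.1, 0.0, 278.7], [0.0, 452.1, 202.3], [0.0, 0.0, 1.0]]
wrist [[0.44, -0.86, -0.26, 199.46], [0.9, 0.42, 0.13, 569.51], [-0.0, -0.29, 0.96, 372.03], [0.0, 0.0, 0.0, 1.0]] [[369.7, 0.0, 287.4], [0.0, 369.7, 213.9], [0.0, 0.0, 1.0]]
jar_mid  side:[289.4 306.8] 0.82 top:[368.5 228.7] 0.91 X=[ 445.1 -219.1   56.4] e=[0.9 0.9]
jar  side:[293.8 318. ] 0.75 top:[364.9 225.1] 0.78 X=[ 458.4 -218.5   -2.9] e=[2.6 2.6]
bay  side:[347.2 247.2] 0.72 top:[308.3 162.8] 0.68 X=[661.1 -35.2   9.3] e=[1.5 1.5]
v_stop  side:[357.6 239. ] 0.56 top:[320.3 157.5] 0.81 X=[668.4 -69.6  83.3] e=[4.2 4.2]
pad_face  side:[337.6 226.1] 0.55 top:[297.3 168.1] 0.61 X=[635.9   1.6  67. ] e=[2.2 2.2]
holder  side:[322.  225.8] 0.79 top:[274.7 176.2] 0.89 X=[618.2  74.5  -7.5] e=[2.4 2.4]
ledge  side:[323.3 177.6] 0.96 top:[2
[... 460 characters left out ...]
 1.4 5.1]
{'time': 1.95, 'joint_pos': array([ 5.87620097e+01,  7.47165101e+00,  8.52687141e+01,  1.41791671e-04,
        8.72620726e+01, -4.89424211e+00]), 'qd': array([-0.08477514, -0.01452072,  0.08307084, -0.01043544,  0.09033578,
        0.00853611]), 'joint_efforts': array([ 6.78258475e-04, -5.69307590e+01, -5.00851536e+01, -2.79755432e-04,
        1.40252519e-03, -1.08772264e-05]), 'tool_pos': array([266.23822061, 537.68482461, 195.4783916 ]), 'tcp_rot': array([-1.79997583e+02, -3.49092889e-04,  1.53656245e+02]), 'ft_force': array([ 0.35643445, -0.07255202, -0.69658754]), 'wrist_torque': array([ 0.00518843,  0.0473116 , -0.02093898]), 'grip_force': 0.0, 'finger_gap': 85.44658934916994}
```

View images.

View pics/side0.png

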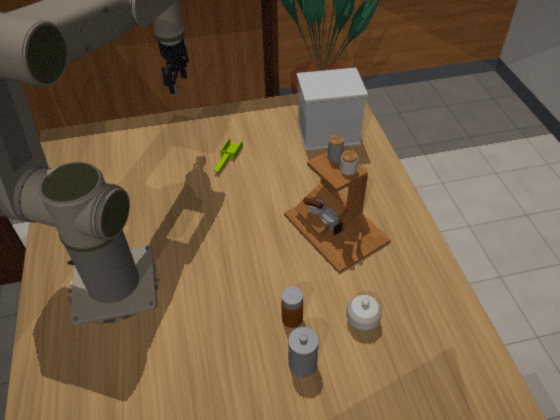

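View pics/top0.png

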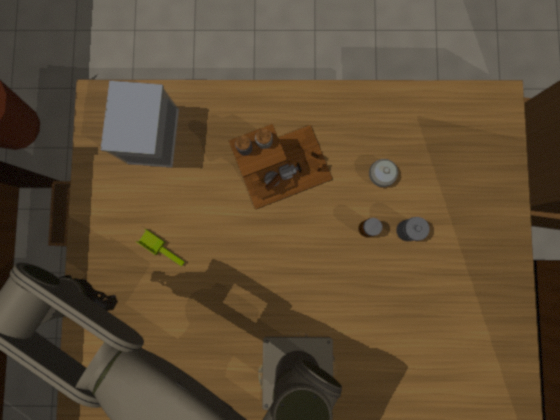

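The side view shows the jar near (292,307), between the caddy (303,352) and the pot (364,312), with the holder at (335,215). The top view shows the jar at (372,227), the caddy at (417,230), the pot at (384,173) and the cam handle near (278,180). I'll fly over the holder for a closer wrist view.

Call:
send_rows([
  [[0,0,1],[0,0,0]],
  [[1,-1.5,3],[0,0,0.1]],
  [[2.2,-3.0,4.15],[0,0,0.2]],
  [[3.4,-4.7,4.15],[0,0,0.3]],
  [[4.6,-6.3,4.15],[0,0,0.46]],
  [[5.8,-8,4.15],[0,0,0.46]],
  [[7,-9.6,4.15],[0,0,0.46]],
  [[8.2,-11.2,4.15],[0,0,0.46]],
  [[9.4,-12.9,4.15],[0,0,0.46]],
  [[10.6,-14.5,4.15],[0,0,0.46]],
], fingers=0)

```text
time: 3.2
tool_pos: [579.8, 108.2, 320.3]
tcp_rot: [180.0, 0.0, -180.0]
ft_force: [1.0, 0.8, 0.1]
finger_gap: 85.4
grip_force: 0.0
```

Call:
send_rows([
  [[1.0,-1.4,0],[0,0,0]],
  [[2,-2.8,0],[0,0,0]],
  [[2,-2.8,0],[0,0,0]],
  [[2,-2.8,0],[0,0,0]],
])

```text
time: 3.7
tool_pos: [638.7, 26.1, 319.8]
tcp_rot: [180.0, -0.0, 180.0]
ft_force: [-0.6, 0.8, -0.3]
finger_gap: 85.5
grip_force: 0.0
```

```bash
cat > fit.py <<'E'
from h import *
from scipy.optimize import least_squares
# joint fit of holder x,y,yaw,cam from pinpoints
def pts(p):
    x,y,w,th=p; R=np.array([[np.cos(w),-np.sin(w),0],[np.sin(w),np.cos(w),0],[0,0,1]])
    a=np.radians(28); Rt=np.array([[np.cos(a),0,-np.sin(a)],[0,1,0],[np.sin(a),0,np.cos(a)]])
    lo=np.array([-np.sin(th),np.cos(th),0]); ax=np.array([0,0,1.])
    L={"bay":[0,-124,12],"pad_face":[0,-85,60],"holder":[0,0,0],
       "cam_grip":np.array([0,0,65])+Rt@(42*ax),"cam_disc":np.array([0,0,65])+Rt@(14*ax+11*lo)}
    return {k:R@np.array(v,float)+[x,y,0] for k,v in L.items()}
def fit(cams,S,x0=(618,74.5,.37,.6),verbose=True,skip=()):
    ob=[]
    for c in cams:
        for l in["bay","pad_face","holder","cam_grip","cam_disc"]:
            if (l,c) in skip: continue
            p,k=pin(l,c)
            if p is not None and k>.35: ob.append((l,c,p,k))
    f=lambda q:np.concatenate([(proj(S[c],pts(q)[l])-p)*k/(2.5 if c!="wrist" else 3) for l,c,p,k in ob])
    r=least_squares(f,x0,loss="soft_l1")
    if verbose:
        for l,c,p,k in ob: print(l,c,p.round(1),round(k,2),"res",(proj(S[c],pts(r.x)[l])-p).round(1))
    print("holder",r.x.round(3),{k:v.round(1).tolist() for k,v in pts(r.x).items()}); return r.x
E
python3 - <<'E'
from fit import *
S={c:snapshot(c) for c in("top","side","wrist")}
cv2.imwrite("pics/w1.png",S["wrist"]["img"][:,:,::-1])
fit(["wrist"],S); fit(["wrist","top","side"],S)
for l in["v_stop","ledge","jar","jar_mid","caddy"]:
    for c in("wrist","top"): print(l,c,pin(l,c))
s=sense();print(s["tool_pos"],s["tcp_rot"],s["joint_pos"].round(1),s["time"])
E
```

```text
bay wrist [237.1 172.7] 0.8 res [-0.3 -0.3]
holder wrist [319.9 137. ] 0.96 res [ 3.6 -1.1]
cam_grip wrist [327.8 125.7] 0.75 res [-1.7  1.3]
cam_disc wrist [339.8 132.7] 0.57 res [-2.4  0.7]
holder [ 6.0869e+02  7.4249e+01  3.8600e-01 -6.4000e-02] {'bay': [655.4, -40.6, 12.0], 'pad_face': [640.7, -4.5, 60.0], 'holder': [608.7, 74.2, 0.0], 'cam_grip': [590.4, 66.8, 102.1], 'cam_disc': [599.0, 82.2, 77.7]}
bay wrist [237.1 172.7] 0.8 res [ 0.  -0.7]
holder wrist [319.9 137. ] 0.96 res [ 4.1 -1. ]
cam_grip wrist [327.8 125.7] 0.75 res [-0.9  1.5]
cam_disc wrist [339.8 132.7] 0.57 res [-2.5 -0.7]
bay top [302.  170.1] 0.65 res [ 7.8 -5.2]
pad_face top [301.3 163.5] 0.48 res [-2.2  2.9]
holder top [274.7 178.6] 0.81 res [-0.3  0.8]
cam_grip top [275.6 177.1] 0.57 res [0.4 2.6]
cam_disc top [272.5 181.7] 0.56 res [-1.  -2.8]
bay side [348.1 250. ] 0.75 res [-1.8 -1.8]
pad_face side [336.8 227.5] 0.38 res [2.  1.5]
holder side [322.  223.2] 0.62 res [-2.1  1.3]
cam_grip side [313.2 203.3] 0.71 res [2.5 0.8]
cam_disc side [310.7 204.1] 0.56 res [5.7 2. ]
holder [6.08896e+02 7.49780e+01 3.80000e-01 1.35000e-01] {'bay': [654.9, -40.2, 12.0], 'pad_face': [640.4, -4.0, 60.0], 'holder': [608.9, 75.0, 0.0], 'cam_grip': [590.6, 67.7, 102.1], 'cam_disc': [597.5, 82.2, 76.7]}
v_stop wrist (array([208.824, 191.31 ]), 0.79)
v_stop top (array([316.68 , 157.794]), 0.71)
ledge wrist (None, 0)
ledge top (array([265.104, 168.714]), 0.92)
jar wrist (array([77.784,  3.99 ]), 0.93)
jar top (array([364.28 , 225.582]), 0.73)
jar_mid wrist (None, 0)
jar_mid top (array([372.008, 225.918]), 0.88)
caddy wrist (array([326.088, 128.898]), 0.7)
caddy top (array([406.896, 229.908]), 0.91)
[638.80263249  26.00754994 320.00993577] [-1.79999830e+02  1.71394242e-03 -1.79989897e+02] [ -2.3  12.8  66.4  -0.  100.7 -92.3] 5.35
```

View pics/w1.png

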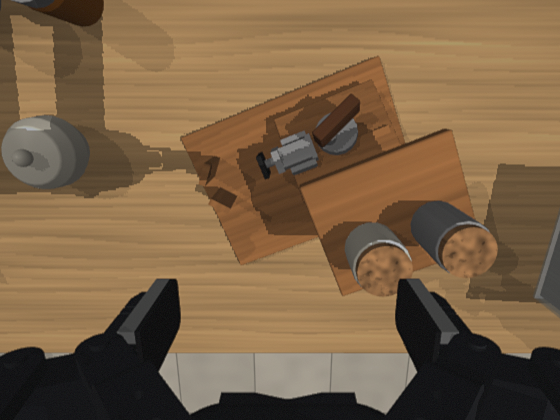

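The wrist picture shows the base corners at (181,136), (380,57) and (242,264). The handle runs from about (317,138) to its long end at (357,99), the black pad is at (263,165), and the V plates are at (208,167) and (222,197). I'll refine this on a crop.

```bash
python3 - <<'E'
from fit import *
im=cv2.imread("pics/w1.png")[85:215,180:400]
cv2.imwrite("pics/w1c.png",cv2.resize(im,None,fx=3.6,fy=3.6,interpolation=cv2.INTER_CUBIC))
s=snapshot("wrist")
C=[atz(s,p,12) for p in((181,136),(380,57),(242,264))]
print(np.round(C,1)); a=C[1]-C[0]; b=C[2]-C[0]
print("len",np.linalg.norm(a),np.linalg.norm(b),"yaw",np.degrees(np.arctan2(-a[0],a[1])),np.degrees(np.arctan2(b[1],b[0])))
p=(608.7,74.2,.386,.6)
for th in(.4,.5,.6,.7,.8,.9):
    w=p[2];R=np.array([[np.cos(w),-np.sin(w),0],[np.sin(w),np.cos(w),0],[0,0,1]]);t=np.radians(28)
    Rt=np.array([[np.cos(t),0,-np.sin(t)],[0,1,0],[np.sin(t),0,np.cos(t)]])
    lo=np.array([-np.sin(th),np.cos(th),0]);g=pts(p)["cam_grip"]
    print(th,[proj(s,g+R@Rt@(d*lo+[0,0,10])).round(1).tolist() for d in(42,-16)])
E
```

```text
[[ 608.  -111.9   12. ]
 [ 513.6  137.9   12. ]
 [ 788.2  -39.7   12. ]]
len 267.0348845252334 194.1062760266173 yaw 20.6926878222421 21.83917048402382
0.4 [[356.5, 94.2], [315.1, 133.9]]
0.5 [[353.4, 91.8], [316.2, 134.8]]
0.6 [[350.1, 89.6], [317.4, 135.7]]
0.7 [[346.5, 87.8], [318.8, 136.4]]
0.8 [[342.8, 86.4], [320.2, 137.0]]
0.9 [[338.9, 85.3], [321.6, 137.5]]
```

View pics/w1c.png

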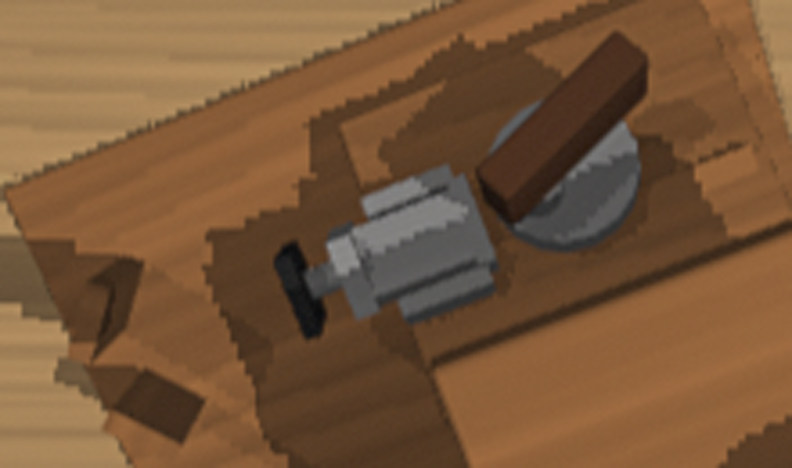

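The crop shows the handle's top running from (318,137) to (355,98) in full-picture pixels, so the cam is near 0.45. The middle of the pad's upper face edge is at about (260,167).

```bash
python3 - <<'E'
from fit import *
s=snapshot("wrist"); S={"wrist":s,"top":snapshot("top"),"side":snapshot("side")}
def M(q):
    x,y,w,th=q;R=np.array([[np.cos(w),-np.sin(w),0],[np.sin(w),np.cos(w),0],[0,0,1]]);t=np.radians(28)
    Rt=np.array([[np.cos(t),0,-np.sin(t)],[0,1,0],[np.sin(t),0,np.cos(t)]]);lo=np.array([-np.sin(th),np.cos(th),0]);P=pts(q);g=P["cam_grip"]
    return {"long":g+R@Rt@(42*lo+[0,0,10]),"short":g+R@Rt@(-16*lo+[0,0,10]),"pad":R@np.array([0,-85,79])+[x,y,0],**P}
ob=[("long",(355,98.1)),("short",(318,137.2)),("pad",(260,167)),("bay",(237.1,172.7)),("holder",(319.9,137)),("cam_grip",(327.8,125.7))]
W=[1,1,1,.5,.3,.5]
r=least_squares(lambda q:np.concatenate([(proj(s,M(q)[l])-p)*k for (l,p),k in zip(ob,W)]+[[(q[2]-.372)/.01]]),(609,74,.372,.45),loss="soft_l1")
m=M(r.x)
for l,p in ob: print(l,(proj(s,m[l])-p).round(1))
print(r.x.round(3),m["bay"].round(1),m["cam_grip"].round(1))
for c in("top","side"): print(c,{l:proj(S[c],m[l]).round(1).tolist() for l in("bay","cam_grip","holder")})
# jar: mask-based, both cameras; silhouettes of lid
for l in("jar","caddy","pot"):
  for c in("top","side"):
    t=finder.trace(l,c)
    if t:
        mm=t[0]["mask"];ys,xs=np.nonzero(mm);print(l,c,round(t[0]["confidence"],2),mm.sum(),xs.min(),xs.max(),ys.min(),ys.max(),xs.mean().round(1),ys.mean().round(1))
for c in("top","side"):
    for j in((445,-219),(450,-219),(455,-219)):
        print(c,j,"pred lid top",proj(S[c],[*j,110]).round(1),"mid",proj(S[c],[*j,55]).round(1),"foot",proj(S[c],[*j,0]).round(1))
E
```

```text
long [ 0.3 -2.4]
short [-1.8 -0.3]
pad [0.6 4.1]
bay [-0.3 -0.6]
holder [4.4 0.9]
cam_grip [-0.2  3.6]
[6.11487e+02 7.42550e+01 3.59000e-01 4.79000e-01] [655.1 -41.8  12. ] [593.   67.3 102.1]
top {'bay': [310.3, 164.9], 'cam_grip': [276.1, 179.0], 'holder': [274.6, 178.6]}
side {'bay': [346.5, 248.7], 'cam_grip': [316.6, 204.0], 'holder': [320.8, 224.5]}
jar top 0.62 334 358 380 219 237 369.2 227.8
jar side 0.58 826 281 303 286 328 291.9 306.4
caddy top 0.65 626 396 428 217 241 412.3 229.1
caddy side 0.62 1318 288 318 327 376 302.5 351.4
pot top 0.81 630 368 397 159 186 382.5 172.3
pot side 0.86 1005 346 380 294 330 363.4 312.2
top (445, -219) pred lid top [371.7 228. ] mid [368.3 229.1] foot [365.2 230. ]
top (450, -219) pred lid top [371.7 226.3] mid [368.3 227.4] foot [365.2 228.5]
top (455, -219) pred lid top [371.7 224.7] mid [368.3 225.8] foot [365.1 226.9]
side (445, -219) pred lid top [289.6 294.9] mid [289.7 307. ] foot [289.8 318.5]
side (450, -219) pred lid top [291.6 294.5] mid [291.6 306.6] foot [291.7 318.1]
side (455, -219) pred lid top [293.5 294.1] mid [293.5 306.2] foot [293.5 317.7]
```

Call:
send_rows([
  [[-0.7,-0.9,0],[0,0,0]],
  [[-2,-2.6,-0.5],[0,0,0]],
  [[-3.3,-4.3,-1],[0,0,0]],
  [[-4.6,-6,-2],[0,0,0]],
  [[-5.7,-7.4,-3],[0,0,0]],
  [[-6.3,-8.17,-4],[0,0,0]],
  [[-6.3,-8.17,-4],[0,0,0]],
  [[-6.3,-8.17,-4],[0,0,0]],
])

```text
time: 6.85
tool_pos: [450.3, -219.0, 200.8]
tcp_rot: [-180.0, 0.1, 180.0]
ft_force: [0.5, 0.5, -0.5]
finger_gap: 85.6
grip_force: 0.0
```

```bash
python3 - <<'E'
from h import *
s=snapshot("wrist"); cv2.imwrite("pics/w2.png",s["img"][:,:,::-1])
t=sense();print(t["tool_pos"].round(1),t["tcp_rot"].round(1),t["joint_pos"].round(1))
for l in("jar_mid","jar"): print(l,pin(l,"wrist"))
print(proj(s,[450,-219,110]),proj(s,[450,-219,55]),proj(s,[450,-219,0]))
p,k=pin("jar_mid","wrist"); print(atz(s,p,55) if p is not None else 0)
p,k=pin("jar","wrist"); print(atz(s,p,0) if p is not None else 0)
E
```

```text
[ 450.9 -218.9  201.4] [-1.8e+02  1.0e-01 -1.8e+02] [ -31.8   -8.3  100.3    0.    87.8 -121.8]
jar_mid (None, 0)
jar (array([284.424, 175.392]), 0.73)
[288.55867641 203.45839362] [288.33448687 187.05161285] [288.1717871  175.14481531]
0
[ 450.25726841 -222.88700282    0.        ]
```

View pics/w2.png

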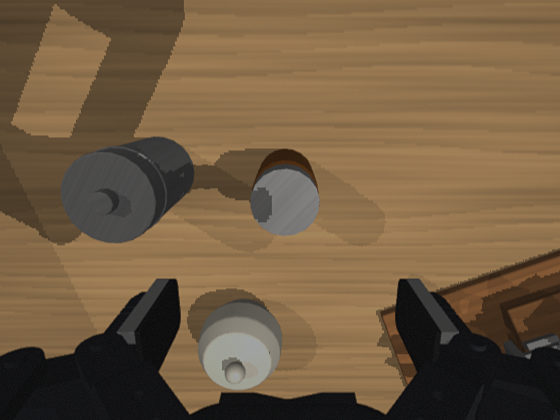

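The lid's top is centred at (285,201) in the wrist picture, so the jar's axis is near (448.5, -221.6). I'll descend and grip there.

Call:
send_rows([
  [[-0.08,-0.09,-0.7],[0,0,0]],
  [[-0.08,-0.09,-1.9],[0,0,0]],
  [[-0.08,-0.09,-3],[0,0,0]],
  [[-0.08,-0.09,-3.7],[0,0,0]],
  [[-0.08,-0.09,-4.05],[0,0,0]],
  [[-0.08,-0.09,-4.05],[0,0,0]],
  [[-0.08,-0.09,-4.05],[0,0,0]],
])

```text
time: 7.98
tool_pos: [448.3, -222.2, 79.8]
tcp_rot: [-179.9, 0.1, -180.0]
ft_force: [0.3, 0.3, -0.4]
finger_gap: 85.5
grip_force: 0.0
```

Call:
send_rows([
  [[0,0,0],[0,0,0]],
  [[0,0,0],[0,0,0]],
  [[0,0,0],[0,0,0]],
  [[0,0,0],[0,0,0]],
  [[0,0,0],[0,0,0]],
  [[0,0,0],[0,0,0]],
], fingers=1, squeeze=35)

```text
time: 8.72
tool_pos: [447.4, -221.8, 78.5]
tcp_rot: [180.0, -0.0, -180.0]
ft_force: [-0.0, -0.2, -0.1]
finger_gap: 0.2
grip_force: 0.0
```

The fingers shut on nothing, so I'll look.

```bash
python3 - <<'E'
from h import *
s=snapshot("wrist");t=snapshot("top"); 
a=s["img"]; b=cv2.resize(t["img"][150:290,320:480],(480,420))
im=np.hstack([a,b])[:,:,::-1]; cv2.imwrite("pics/w3.png",cv2.resize(im,(800,323)))
print(sense())
E
```

```text
{'time': 8.825, 'joint_pos': array([-3.22530059e+01, -3.09962037e+00,  1.08638173e+02, -9.92603387e-04,
        7.44651255e+01, -1.22266698e+02]), 'qd': array([-0.11716703,  0.01813593,  0.12519732, -0.02909971, -0.05180255,
       -0.06210658]), 'joint_efforts': array([-2.32058926e-03, -4.42324841e+01, -4.70646286e+01, -5.82934954e-04,
        1.62318720e-03, -2.13913188e-05]), 'tool_pos': array([ 447.36861199, -221.76771875,   78.46296085]), 'tcp_rot': array([ 1.79998845e+02, -3.62105693e-03, -1.79986042e+02]), 'ft_force': array([ 0.62276509, -0.14037861,  0.41273329]), 'wrist_torque': array([ 0.01483485,  0.03109223, -0.03331202]), 'grip_force': 0.0, 'finger_gap': 0.192264896768021}
```

View pics/w3.png

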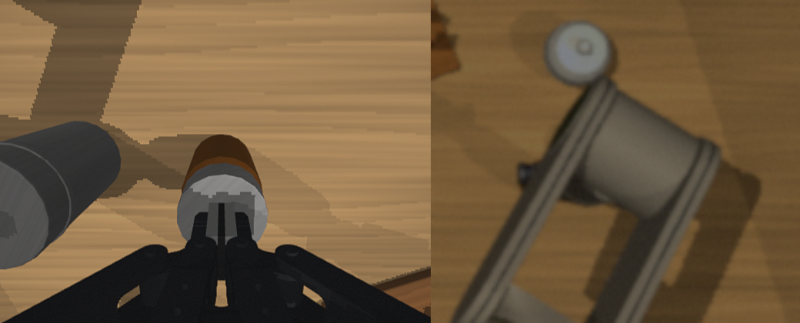

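```bash
python3 - <<'E'
from h import *
s=snapshot("wrist");d=snapshot("side")
print(s["pose"].round(3).tolist())
a=cv2.resize(s["img"][150:370,190:390],(545,600)); b=cv2.resize(d["img"][230:400,250:320],(247,600))
cv2.imwrite("pics/w4.png",np.hstack([a,b])[:,:,::-1])
for P in((447.4,-221.8,78.5),(448.5,-221.6,110)): print(proj(s,P),proj(d,P))
for c in("side","wrist"):
  for l in("jar","jar_mid"): print(c,l,pin(l,c))
E
```

```text
[[-0.0, -0.956, -0.293, 373.003], [1.0, 0.0, -0.001, -222.817], [0.001, -0.293, 0.956, 255.952], [0.0, 0.0, 0.0, 1.0]]
[289.07737715 250.92811733] [290.84964512 302.66456135]
[289.90175628 281.24942912] [291.22627546 295.46505415]
side jar (array([292.712, 318.612]), 0.68)
side jar_mid (array([288.68 , 304.416]), 0.76)
wrist jar (array([287.896, 213.612]), 0.6)
wrist jar_mid (None, 0)
```

View pics/w4.png

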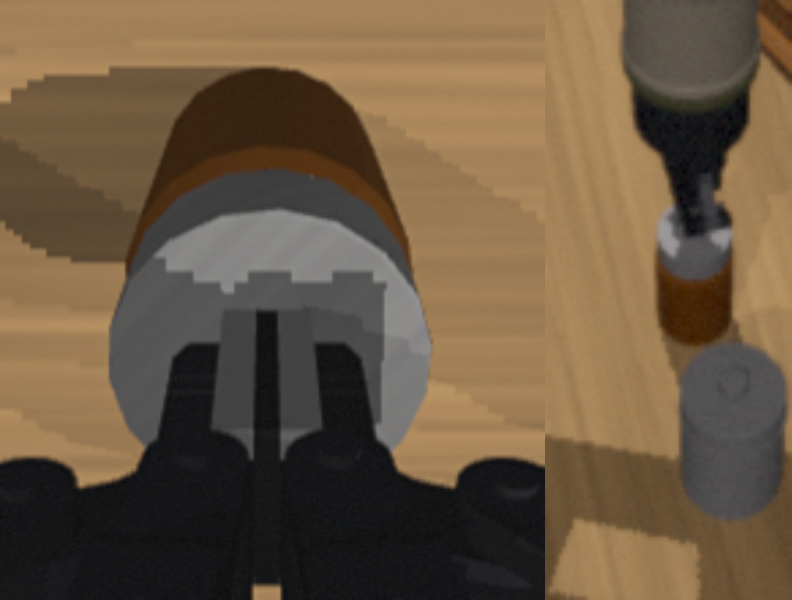

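The closed fingertips show at about row 263 and lie above the lid's top. There was no contact, so the real tips sit about 35-40 mm behind the reported TCP. I'll open, go about 33 mm lower and close again.

Call:
send_rows([
  [[0,0,0],[0,0,0]],
  [[0,0,0],[0,0,0]],
  [[0,0,0],[0,0,0]],
  [[0,0,0],[0,0,0]],
  [[0,0,0],[0,0,0]],
  [[0.03,0,-0.4],[0,0,0]],
  [[0.03,0,-0.8],[0,0,0]],
  [[0.03,0,-1.12],[0,0,0]],
  [[0.03,0,-1.12],[0,0,0]],
], fingers=0)

```text
time: 10.25
tool_pos: [447.2, -221.1, 43.3]
tcp_rot: [179.9, -0.1, -180.0]
ft_force: [-0.6, 0.8, 0.5]
finger_gap: 85.5
grip_force: 0.0
```

Call:
send_rows([
  [[0,0,0],[0,0,0]],
  [[0,0,0],[0,0,0]],
  [[0,0,0],[0,0,0]],
  [[0,0,0],[0,0,0]],
  [[0,0,0],[0,0,0]],
], fingers=1, squeeze=35)

```text
time: 10.88
tool_pos: [448.8, -222.0, 45.6]
tcp_rot: [-180.0, 0.1, -180.0]
ft_force: [-0.8, 1.5, 6.0]
finger_gap: 52.3
grip_force: 37.2
```

Gripped at 52 mm. I'll lift and carry the jar to hover over the bay.

Call:
send_rows([
  [[0,0,0.4],[0,0,0]],
  [[0,0,1.4],[0,0,0]],
  [[0.2,0.2,2.6],[0,0,0]],
  [[1.0,0.9,3.6],[0,0,0.05]],
  [[2.1,1.9,3.8],[0,0,0.13]],
  [[3.3,3.0,3.8],[0,0,0.2]],
  [[4.5,4.1,3.8],[0,0,0.28]],
  [[5.6,5.1,3.8],[0,0,0.36]],
  [[6.4,5.8,3.6],[0,0,0.36]],
  [[6.82,6.17,3.3],[0,0,0.36]],
])

```text
time: 12.12
tool_pos: [653.5, -35.4, 143.4]
tcp_rot: [180.0, -0.0, -159.3]
ft_force: [-1.0, -0.4, -3.8]
finger_gap: 51.6
grip_force: 37.8
```

Call:
send_rows([
  [[0,0,0],[0,0,0]],
  [[0,0,0],[0,0,0]],
  [[0,0,0],[0,0,0]],
])

```text
time: 12.5
tool_pos: [652.5, -37.8, 144.4]
tcp_rot: [-180.0, 0.0, -159.4]
ft_force: [0.2, -0.4, -3.3]
finger_gap: 52.1
grip_force: 37.8
```

```bash
python3 - <<'E'
from fit import *
s=snapshot("wrist"); cv2.imwrite("pics/w5.png",cv2.resize(s["img"][60:380,110:470],(675,600))[:,:,::-1])
t=sense();print(t["tool_pos"].round(1),t["tcp_rot"].round(1),t["joint_pos"].round(1),t["finger_gap"])
for l in("bay","v_stop","pad_face","jar","jar_mid","cam_grip","holder"): print(l,pin(l,"wrist"))
x,y,_=t["tool_pos"];z=t["tool_pos"][2]-45.6
print("jar foot",proj(s,[x,y,z]),"lid",proj(s,[x,y,z+110]))
for q in((611.5,74.25,.365,.45),):
    for k,v in pts(q).items(): print(k,proj(s,v).round(1))
    w=q[2];R=lambda v:np.array([np.cos(w)*v[0]-np.sin(w)*v[1]+q[0],np.sin(w)*v[0]+np.cos(w)*v[1]+q[1],v[2]])
    for n,v in dict(padL=(-14,-85,79),padR=(14,-85,79)).items(): print(n,proj(s,R(v)).round(1))
E
```

```text
[652.7 -37.7 144.5] [-180.     0.  -159.4] [  -7.8   17.2   79.5   -0.    83.3 -118.4] 51.81648680836459
bay (array([283.024, 193.998]), 0.8)
v_stop (array([242.928, 216.3  ]), 0.88)
pad_face (array([337.12 , 200.298]), 0.87)
jar (array([287.392, 225.582]), 0.57)
jar_mid (None, 0)
cam_grip (array([483.28 , 192.108]), 0.58)
holder (array([421.12, 186.48]), 0.92)
jar foot [288.92539028 223.71674174] lid [290.16542245 323.42050297]
bay [283.  193.3]
pad_face [335.1 208.6]
holder [422.1 189.2]
cam_grip [483.3 196. ]
cam_disc [476.  198.8]
padL [339.3 196.5]
padR [337.9 235.4]
```

View pics/w5.png

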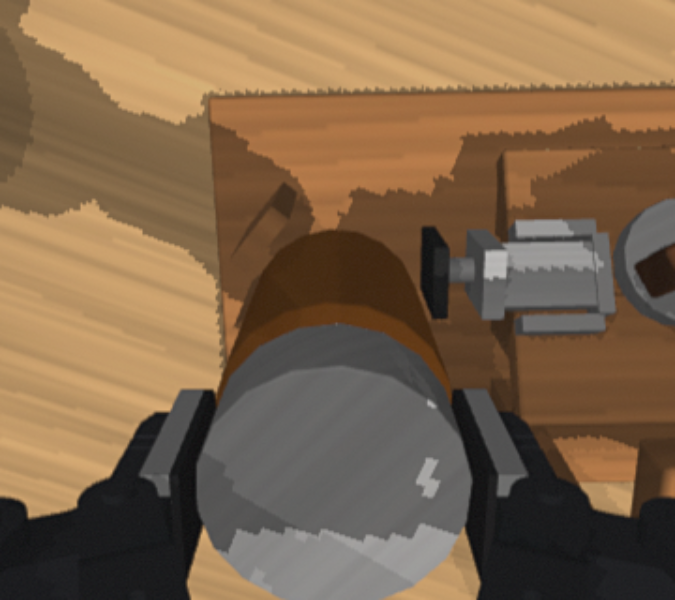

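The hovering view shows the pad's face at about (336,205), right of the jar, and the V plate at (258,168), left of it. The jar's foot projects to (289,224), between them, and the gap agrees with the model, with about 2 mm to shift in -x. I'll lower the jar.

Call:
send_rows([
  [[-0.07,0,-0.4],[0,0,0.02]],
  [[-0.07,0,-1.0],[0,0,0.02]],
  [[-0.07,0,-1.6],[0,0,0.02]],
  [[-0.07,0,-2.1],[0,0,0.02]],
  [[-0.07,0,-2.5],[0,0,0.02]],
  [[-0.07,0,-2.7],[0,0,0.02]],
  [[-0.07,0,-2.75],[0,0,0.02]],
  [[-0.07,0,-2.8],[0,0,0.02]],
  [[-0.07,0,-2.8],[0,0,0.02]],
])

```text
time: 14.02
tool_pos: [651.2, -36.7, 60.5]
tcp_rot: [-180.0, 0.0, -158.2]
ft_force: [0.7, 0.6, -3.5]
finger_gap: 52.0
grip_force: 37.8
```

Call:
send_rows([
  [[0,0,-0.03],[0,0,0]],
  [[0,0,-0.06],[0,0,0]],
  [[0,0,-0.06],[0,0,0]],
])

```text
time: 14.4
tool_pos: [650.7, -36.7, 58.0]
tcp_rot: [180.0, -0.0, -158.2]
ft_force: [0.6, -0.6, -4.5]
finger_gap: 51.9
grip_force: 37.8
```

Call:
send_rows([
  [[0,0,-0.02],[0,0,0]],
  [[0,0,-0.04],[0,0,0]],
  [[0,0,-0.04],[0,0,0]],
])

```text
time: 14.78
tool_pos: [651.2, -36.6, 57.8]
tcp_rot: [-180.0, 0.1, -158.2]
ft_force: [-1.8, 1.2, 4.5]
finger_gap: 52.2
grip_force: 38.4
```

Contact felt. I'll release and lift.

Call:
send_rows([
  [[0,0,0],[0,0,0]],
  [[0,0,0],[0,0,0]],
  [[0,0,0],[0,0,0]],
  [[0,0,0.3],[0,0,0]],
  [[0,0,1],[0,0,0]],
  [[0,0,2.2],[0,0,0]],
  [[0,0,3.6],[0,0,0]],
  [[-0.7,0,4.8],[0,0,0]],
  [[-1.7,0.3,5],[0,0,0]],
  [[-2.7,0.6,5],[0,0,0]],
], fingers=0.22)

```text
time: 16.02
tool_pos: [570.2, -18.7, 210.4]
tcp_rot: [-179.9, 0.2, -158.2]
ft_force: [0.6, 0.7, -0.2]
finger_gap: 66.7
grip_force: 0.0
```

```bash
cat > geo.py <<'E'
from fit import *
from scipy.spatial.transform import Rotation as Ro
def frame(w):  # cam frame at theta=0: x,y,z columns in world
    t=np.radians(28); Rt=np.array([[np.cos(t),0,-np.sin(t)],[0,1,0],[np.sin(t),0,np.cos(t)]])
    return Ro.from_euler("z",w).as_matrix()@Rt
def tool(w,th,flip=True):  # tool z=-cam z ; tool x = -cam y(long) ; returns R
    F=frame(w)@Ro.from_euler("z",th).as_matrix(); z=-F[:,2]; x=-F[:,1] if flip else F[:,1]
    return np.column_stack([x,np.cross(z,x),z])
E
python3 - <<'E'
from geo import *
S={c:snapshot(c) for c in("wrist","top","side")}
cv2.imwrite("pics/w6.png",S["wrist"]["img"][:,:,::-1])
fit(["wrist","top","side"],S,x0=(611,74,.37,.45))
fit(["wrist"],S,x0=(611,74,.37,.45))
for c in S: print(c,"jar",pin("jar",c),"mid",pin("jar_mid",c))
s=sense();Rc=Ro.from_euler("xyz",s["tcp_rot"],degrees=True).as_matrix()
print(s["tool_pos"],s["tcp_rot"],s["finger_gap"])
for th in(0.45,3.14):
    T=tool(.37,th); print(th,"euler",Ro.from_matrix(T).as_euler("xyz",degrees=True).round(1),"rotvec from now",Ro.from_matrix(T@Rc.T).as_rotvec().round(3))
print("cam axis",frame(.37)[:,2].round(3))
E
```

```text
pad_face wrist [276.3 250.6] 0.88 res [-2.2  0.8]
holder wrist [351.1 238.8] 0.63 res [ 0.8 -3.7]
cam_grip wrist [374.9 255.3] 0.72 res [-0.1  0.6]
cam_disc wrist [377.7 254.8] 0.62 res [0.4 0.1]
bay top [407.7 234.9] 0.37 res [-96.4 -67.6]
holder top [276.1 178.7] 0.71 res [-1.1  0.6]
cam_grip top [381.6 173.3] 0.72 res [-105.4    6.6]
cam_disc top [272.7 178.3] 0.5 res [-0.5  1. ]
bay side [348.  248.2] 0.58 res [-3.8  1.8]
pad_face side [340.3 226.4] 0.52 res [-2.9  4. ]
holder side [320.2 224.6] 0.86 res [-0.1  0.3]
cam_grip side [299.5 363.3] 0.52 res [  16.2 -159. ]
cam_disc side [314.4 205.6] 0.81 res [1.9 1.4]
holder [6.0895e+02 7.2955e+01 3.1200e-01 3.3300e-01] {'bay': [647.0, -45.1, 12.0], 'pad_face': [635.1, -7.9, 60.0], 'holder': [609.0, 73.0, 0.0], 'cam_grip': [590.2, 66.9, 102.1], 'cam_disc': [596.5, 79.9, 75.7]}
pad_face wrist [276.3 250.6] 0.88 res [-1.6  0.1]
holder wrist [351.1 238.8] 0.63 res [ 1.2 -2.9]
cam_grip wrist [374.9 255.3] 0.72 res [0.9 1.8]
cam_disc wrist [377.7 254.8] 0.62 res [ 0.5 -0.2]
holder [6.09685e+02 7.38010e+01 2.91000e-01 4.73000e-01] {'bay': [645.3, -45.0, 12.0], 'pad_face': [634.1, -7.6, 60.0], 'holder': [609.7, 73.8, 0.0], 'cam_grip': [590.8, 68.1, 102.1], 'cam_disc': [596.3, 80.0, 75.0]}
wrist jar (array([248.92 , 240.114]), 0.94) mid (array([240.8  , 259.602]), 0.71)
top jar (array([276.528, 179.214]), 0.58) mid (None, 0)
side jar (array([345.912, 247.8  ]), 0.86) mid (array([343.616, 236.082]), 0.66)
[569.78055234 -18.69457053 206.89395181] [-1.79997596e+02 -2.00883107e-05 -1.58215224e+02] 66.47875734119462
0.45 euler [-154.4  -11.8  -45.7] rotvec from now [-0.344 -0.467  1.964]
3.14 euler [152.   -0.  111.1] rotvec from now [ 0.498 -0.216 -1.548]
cam axis [-0.438 -0.17   0.883]
```

View pics/w6.png

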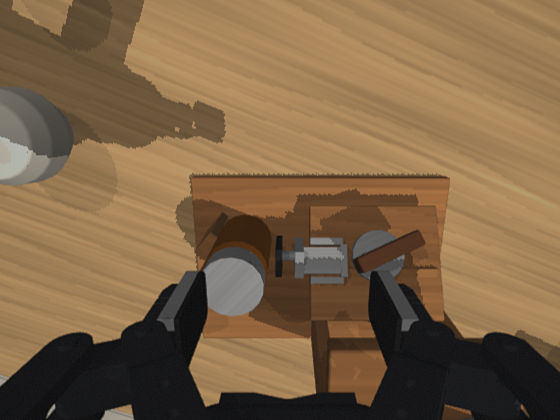

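The jar stands upright between the pad and the V stop, with its lid at (233,285) and the handle from (357,267) to its long end at (422,238). The front edge is level in the picture, so the holder's yaw is about 21.7 deg. J6's range forces me to turn the wrist the long way round.

Call:
send_rows([
  [[0,0,0.2],[0,0,-0.18]],
  [[0,0,0.4],[0,0,-0.36]],
  [[0,0,0.4],[0,0,-0.54]],
  [[0,0,0.4],[0,0,-0.72]],
  [[0,0,0.4],[0,0,-0.9]],
  [[0,0,0.4],[0,0,-1.08]],
  [[0,0,0.4],[0,0,-1.26]],
  [[0,0,0.4],[0,0,-1.44]],
  [[0,0,0.4],[0,0,-1.62]],
  [[0,0,0.4],[0,0,-1.8]],
], fingers=0.47)

```text
time: 18.73
tool_pos: [569.8, -18.7, 218.9]
tcp_rot: [-180.0, -0.0, 98.3]
ft_force: [0.4, 0.4, -0.0]
finger_gap: 45.4
grip_force: 0.0
```

Call:
send_rows([
  [[0,0,0],[0,0,-0.18]],
  [[0,0,0],[0,0,-0.36]],
  [[0,0,0],[0,0,-0.54]],
  [[0,0,0],[0,0,-0.72]],
  [[0,0,0],[0,0,-0.9]],
  [[0,0,0],[0,0,-1.08]],
  [[0,0,0],[0,0,-1.26]],
  [[0,0,0],[0,0,-1.44]],
  [[0,0,0],[0,0,-1.62]],
  [[0,0,0],[0,0,-1.8]],
])

```text
time: 19.98
tool_pos: [569.8, -18.7, 218.9]
tcp_rot: [180.0, 0.0, -4.8]
ft_force: [-0.0, 0.9, -0.0]
finger_gap: 45.2
grip_force: 0.0
```

```bash
python3 - <<'E'
from geo import *
s=sense();Rc=Ro.from_euler("xyz",s["tcp_rot"],degrees=True).as_matrix()
print(s["tool_pos"],s["tcp_rot"],s["finger_gap"],s["joint_pos"].round(1),s["time"])
T=tool(.377,.45); print(Ro.from_matrix(T@Rc.T).as_rotvec().round(3))
print("to standoff",(np.array([592,67.5,102.1])+38*frame(.377)[:,2]-s["tool_pos"])/30)
E
```

```text
[569.78336922 -18.68923099 218.90290948] [ 1.79999306e+02  3.19546365e-04 -4.82158579e+00] 45.21928984364128 [-7.   2.3 88.3 -0.  89.4 87.8] 19.975
[ 0.323 -0.378 -0.646]
to standoff [ 0.18765172  2.65405904 -2.77503003]
```

Call:
send_rows([
  [[0,0.2,0],[0.06,-0.07,-0.12]],
  [[0,0.8,0],[0.12,-0.14,-0.24]],
  [[0,1.5,0],[0.18,-0.21,-0.36]],
  [[0.1,2.2,-0.3],[0.24,-0.28,-0.48]],
  [[0.19,2.65,-0.9],[0.29,-0.34,-0.58]],
  [[0.19,2.65,-1.7],[0.323,-0.378,-0.646]],
  [[0.19,2.65,-2.4],[0.323,-0.378,-0.646]],
  [[0.19,2.65,-2.78],[0.323,-0.378,-0.646]],
  [[0.19,2.65,-2.78],[0.323,-0.378,-0.646]],
  [[0.19,2.65,-2.78],[0.323,-0.378,-0.646]],
])

```text
time: 21.22
tool_pos: [576.3, 60.7, 136.8]
tcp_rot: [-154.4, -12.0, -45.0]
ft_force: [-0.2, 0.0, -0.4]
finger_gap: 45.3
grip_force: 0.0
```

```bash
python3 - <<'E'
from geo import *
S={c:snapshot(c) for c in("wrist",)};w=S["wrist"]
cv2.imwrite("pics/w7.png",w["img"][:,:,::-1])
s=sense();Rc=Ro.from_euler("xyz",s["tcp_rot"],degrees=True).as_matrix()
print(s["tool_pos"],s["tcp_rot"],s["joint_pos"].round(1),s["ft_force"].round(1))
print("rot left",Ro.from_matrix(tool(.377,.45)@Rc.T).as_rotvec().round(3))
g=np.array([592,67.5,102.1])
for th in(.35,.45,.55):
    F=frame(.377)@Ro.from_euler("z",th).as_matrix()
    print(th,"long/short top ctr",proj(w,g+F@[0,42,10]).round(1),proj(w,g+F@[0,-16,10]).round(1))
print("grip",proj(w,g).round(1),pin("cam_grip","wrist"),"disc",pin("cam_disc","wrist"),pin("pad_face","wrist"))
for k in(0,-16): print("tip",k,proj(w,s["tool_pos"]-Rc[:,2]*40).round(1))
for d in (8,16):
    print("px per +-5mm in cam x/y", proj(w,g+frame(.377)@[5,0,0])-proj(w,g),proj(w,g+frame(.377)@[0,5,0])-proj(w,g))
t=finder.trace("cam_grip","wrist")
for q in t[:2]: print(q["confidence"],np.array(q["box"])*[560,420,560,420])
E
```

```text
[576.41549601  60.71848678 136.9265193 ] [-154.43061701  -11.99666393  -44.9785135 ] [ -8.5 -20.9 122.6  16.8  54.7 116.8] [ 0.5  0.1 -0.2]
rot left [ 0.003  0.002 -0.006]
0.35 long/short top ctr [280.5 297.7] [290.5 209.4]
0.45 long/short top ctr [287.2 298.1] [287.8 209.2]
0.55 long/short top ctr [293.8 297.8] [285.  209.4]
grip [287.6 229.5] (array([289.52 , 227.682]), 0.71) disc (None, 0) (array([348.992, 102.186]), 0.83)
tip 0 [285.1 290. ]
tip -16 [285.1 290. ]
px per +-5mm in cam x/y [-7.26034179 -3.36882653] [-3.53376131  6.79663012]
px per +-5mm in cam x/y [-7.26034179 -3.36882653] [-3.53376131  6.79663012]
0.68 [256.592 193.284  66.976 103.488]
0.62 [284.088  91.686  88.2   107.898]
```

View pics/w7.png

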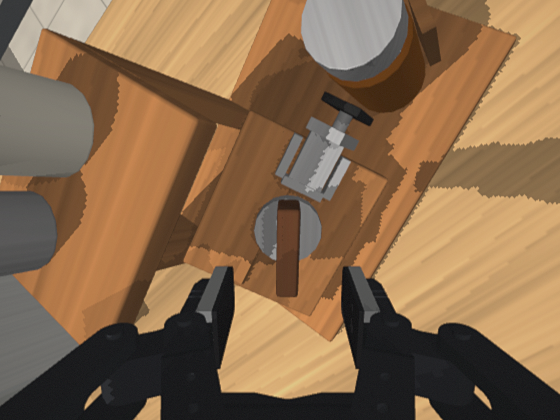

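The handle stands straight up the picture, from (288,208) to (286,297), which matches the model's prediction for cam 0.45. I'll go down along the cam's axis.

Call:
send_rows([
  [[0.2,0.08,-0.42],[0,0,0]],
  [[0.45,0.18,-0.95],[0,0,0]],
  [[0.7,0.29,-1.47],[0,0,0]],
  [[0.9,0.37,-1.89],[0,0,0]],
  [[1.05,0.43,-2.2],[0,0,0]],
  [[1.18,0.49,-2.48],[0,0,0]],
  [[1.28,0.53,-2.69],[0,0,0]],
  [[1.28,0.53,-2.69],[0,0,0]],
  [[1.28,0.53,-2.69],[0,0,0]],
])

```text
time: 22.6
tool_pos: [614.1, 76.7, 55.2]
tcp_rot: [-154.5, -11.9, -45.0]
ft_force: [0.7, 1.4, 0.4]
finger_gap: 45.4
grip_force: 0.0
```

Call:
send_rows([
  [[0,0,0],[0,0,0]],
  [[0,0,0],[0,0,0]],
  [[0,0,0],[0,0,0]],
  [[0,0,0],[0,0,0]],
  [[0,0,0],[0,0,0]],
], fingers=1, squeeze=30)

```text
time: 23.22
tool_pos: [614.8, 77.3, 56.1]
tcp_rot: [-154.4, -12.0, -45.0]
ft_force: [2.5, 4.8, 1.3]
finger_gap: 13.3
grip_force: 29.8
```

```bash
python3 - <<'E'
from geo import *
s=sense();Rc=Ro.from_euler("xyz",s["tcp_rot"],degrees=True).as_matrix()
print(s["tool_pos"],s["tcp_rot"],s["joint_pos"].round(1),s["ft_force"].round(1),s["wrist_torque"].round(2),s["finger_gap"],s["grip_force"])
a=frame(.377)[:,2];g=np.array([592,67.5,102.1]);d=s["tool_pos"]-g;print("along",d@a,"perp",(d-d@a*a).round(1),a.round(4))
for k in range(1,11): print(k,(a*.17*k).round(3))
E
```

```text
[614.84649642  77.33257524  56.06320088] [-154.36622317  -11.9706667   -44.99191594] [ -5.7  -7.5 120.7  18.5  42.9 115.6] [2.5 4.8 1.3] [ 0.57 -0.12  0.12] 13.277702629506805 29.752984642982483
along -52.319967474645544 perp [0.  0.8 0.2] [-0.4365 -0.1728  0.8829]
1 [-0.074 -0.029  0.15 ]
2 [-0.148 -0.059  0.3  ]
3 [-0.223 -0.088  0.45 ]
4 [-0.297 -0.118  0.6  ]
5 [-0.371 -0.147  0.751]
6 [-0.445 -0.176  0.901]
7 [-0.519 -0.206  1.051]
8 [-0.594 -0.235  1.201]
9 [-0.668 -0.264  1.351]
10 [-0.742 -0.294  1.501]
```

Handle gripped at 13.3 mm. I'll turn counter-clockwise about the cam's axis.

Call:
send_rows([
  [[0,0,0],[-0.037,-0.015,0.075]],
  [[0,0,0],[-0.111,-0.044,0.225]],
  [[0,0,0],[-0.185,-0.073,0.375]],
  [[0,0,0],[-0.26,-0.103,0.525]],
  [[0,0,0],[-0.334,-0.132,0.676]],
  [[0,0,0],[-0.371,-0.147,0.751]],
  [[0,0,0],[-0.371,-0.147,0.751]],
], squeeze=50)

```text
time: 24.1
tool_pos: [614.9, 77.6, 56.2]
tcp_rot: [-172.1, -27.1, 4.7]
ft_force: [2.7, 5.7, 1.3]
finger_gap: 12.9
grip_force: 53.0
```

Call:
send_rows([
  [[0,0,0],[-0.05,-0.02,0.1]],
  [[0,0,0],[-0.12,-0.047,0.24]],
  [[0,0,0],[-0.19,-0.075,0.385]],
  [[0,0,0],[-0.262,-0.104,0.53]],
  [[0,0,0],[-0.334,-0.132,0.676]],
  [[0,0,0],[-0.402,-0.159,0.812]],
  [[0,0,0],[-0.402,-0.159,0.812]],
])

```text
time: 24.98
tool_pos: [614.8, 78.0, 56.2]
tcp_rot: [161.9, -21.9, 62.8]
ft_force: [2.7, 7.8, 2.2]
finger_gap: 13.0
grip_force: 53.1
```

```bash
python3 - <<'E'
from geo import *
s=sense();Rc=Ro.from_euler("xyz",s["tcp_rot"],degrees=True).as_matrix()
print(s["tool_pos"],s["joint_pos"].round(1),s["ft_force"].round(1),s["wrist_torque"].round(2),s["finger_gap"])
for th in(3.14,3.16): print(th,Ro.from_matrix(tool(.377,th)@Rc.T).as_rotvec().round(3))
E
```

```text
[614.75150466  77.9728036   56.18068668] [ -5.6  -7.5 120.7  18.5  42.9  14.1] [2.7 7.8 2.2] [ 0.99 -0.19  0.68] 12.996278582295808
3.14 [-0.399 -0.156  0.804]
3.16 [-0.408 -0.16   0.821]
```

Call:
send_rows([
  [[0,0,0],[-0.05,-0.02,0.1]],
  [[0,0,0],[-0.12,-0.047,0.24]],
  [[0,0,0],[-0.19,-0.075,0.385]],
  [[0,0,0],[-0.262,-0.104,0.53]],
  [[0,0,0],[-0.334,-0.132,0.676]],
  [[0,0,0],[-0.408,-0.16,0.821]],
  [[0,0,0],[-0.408,-0.16,0.821]],
  [[0,0,0],[-0.408,-0.16,0.821]],
])

```text
time: 25.98
tool_pos: [614.4, 78.0, 56.0]
tcp_rot: [151.9, 0.5, 112.4]
ft_force: [-1.7, 6.5, 4.0]
finger_gap: 13.3
grip_force: 53.4
```

```bash
python3 - <<'E'
from geo import *
w=snapshot("wrist")
s=sense();Rc=Ro.from_euler("xyz",s["tcp_rot"],degrees=True).as_matrix()
print(s["tool_pos"],s["joint_pos"].round(1),s["ft_force"].round(1),s["wrist_torque"].round(2),s["finger_gap"])
print(Ro.from_matrix(tool(.377,3.14)@Rc.T).as_rotvec().round(3))
for l in("jar","jar_mid","pad_face","cam_grip"): print(l,pin(l,"wrist"))
E
```

```text
[614.45018342  78.01394891  56.02723768] [ -5.5  -7.5 120.7  18.3  42.8 -38.9] [-1.2  6.8  3.3] [0.98 0.02 0.87] 13.016704491374117
[ 0.008  0.005 -0.015]
jar (array([512.904, 318.318]), 0.48)
jar_mid (None, 0)
pad_face (None, 0)
cam_grip (array([286.888, 302.484]), 0.71)
```

Turned. I'll release and back off along the axis.

Call:
send_rows([
  [[0,0,0],[0,0,0]],
  [[0,0,0],[0,0,0]],
  [[0,0,0],[0,0,0]],
  [[0,0,0],[0,0,0]],
  [[-0.2,-0.08,0.41],[0,0,0]],
  [[-0.6,-0.24,1.21],[0,0,0]],
  [[-1.2,-0.48,2.43],[0,0,0]],
  [[-2,-0.8,4.05],[0,0,0]],
  [[-2.8,-0.9,5.5],[0,0,0]],
  [[-2.8,-0.9,5.5],[0,0,0]],
], fingers=0.47)

```text
time: 27.48
tool_pos: [531.6, 48.9, 225.9]
tcp_rot: [151.6, 0.8, 112.3]
ft_force: [0.6, -0.8, -0.3]
finger_gap: 45.5
grip_force: 0.0
```

```bash
python3 - <<'E'
from geo import *
S={c:snapshot(c) for c in("wrist","side","top")};w=S["wrist"]
s=sense();print(s["tool_pos"],s["tcp_rot"],s["finger_gap"],s["ft_force"].round(1))
F0=frame(.377);g=np.array([592,67.5,102.1])
for th in(2.9,3.0,3.14,3.3,3.4):
    F=F0@Ro.from_euler("z",th).as_matrix(); print(th,"long/short",proj(w,g+F@[0,42,10]).round(1),proj(w,g+F@[0,-16,10]).round(1),"disc",proj(w,g+F@[0,11,-28]).round(1))
for l in("cam_grip","cam_disc","pad_face","jar","jar_mid"): print(l,[(c,pin(l,c)) for c in("wrist","side")])
# brown handle line
t=finder.trace("cam_grip","wrist")
for q in t[:2]:
    m=q["mask"].astype(np.uint8);print(q["confidence"],m.sum(),np.array(q["box"])*[560,420,560,420],cv2.fitLine(np.argwhere(m)[:,::-1].astype(np.float32),2,0,.01,.01).ravel().round(3))
hx=.377;R=Ro.from_euler("z",hx).as_matrix();o=np.array([611.5,74.25,0])
o=g-F0[:,2]*42-[0,0,65]
print("origin",o,"bay",o+R@[0,-124,12])
for c in("wrist","side"): print(c,"bay",proj(S[c],o+R@[0,-124,12]),"jar_mid",proj(S[c],o+R@[0,-124,67]),"pad out16",proj(S[c],o+R@[0,-96,60]))
E
```

```text
[529.67280654  49.66105523 218.99084261] [152.0542819    0.53196508 112.31185804] 45.436375339463126 [-0.5  0.6 -1. ]
2.9 long/short [271.7 240.3] [288.5 178.1] disc [280.9 196.7]
3.0 long/short [276.4 241.2] [286.6 177.7] disc [282.  196.9]
3.14 long/short [283.  241.7] [284.  177.5] disc [283.6 197. ]
3.3 long/short [290.5 241.3] [281.  177.7] disc [285.4 196.9]
3.4 long/short [295.2 240.4] [279.1 178. ] disc [286.5 196.7]
cam_grip [('wrist', (array([284.592, 190.218]), 0.93)), ('side', (array([314.72, 201.81]), 0.76))]
cam_disc [('wrist', (array([285.208, 197.82 ]), 0.92)), ('side', (array([322.392, 208.782]), 0.57))]
pad_face [('wrist', (array([274.288, 264.81 ]), 0.79)), ('side', (array([341.32 , 232.218]), 0.38))]
jar [('wrist', (array([257.6 , 274.68]), 0.7)), ('side', (array([346.584, 247.212]), 0.8))]
jar_mid [('wrist', (array([282.912, 291.396]), 0.8)), ('side', (array([347.592, 233.688]), 0.89))]
0.62 2194 [260.008 170.184  48.888  68.292] [1.40000e-02 1.00000e+00 2.83490e+02 1.99118e+02]
0.28 58651 [190.288  76.608 369.712 250.698] [ 9.96000e-01 -8.50000e-02  3.55046e+02  1.74140e+02]
origin [6.10333088e+02 7.47587712e+01 1.62010999e-02] bay [655.98155607 -40.53310762  12.0162011 ]
wrist bay [261.78084916 274.37740793] jar_mid [283.03119349 295.02428873] pad out16 [280.34348897 268.98315859]
side bay [346.65961238 248.25380032] jar_mid [348.11056489 236.01151032] pad out16 [341.65522636 231.39228156]
```

The handle's mask points along (0.01, 1), so the cam is near 3.14. The jar and pad are where they should be, and the gripper is clear.

```bash
python3 -c "
from bench import order
print(order.hand_in())"
```

```text
the job is handed in; nothing more can be done
None
```

I handed the job in: the jar stands in the bay, the cam's handle is turned to about 3.14 rad, and the gripper is clear. The interface returned no verdict, and I didn't measure the pad's clamp force or re-check the caddy, pot and scoop at the end.

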